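# Present the key: hold the sprung key drawer open at its pointer

## Robot

A 6-joint arm with a two-finger parallel gripper is mounted at the origin on the work surface. World frame = base frame: x ahead of the robot, y to its left, z up, the work surface at z = 0. Lengths are in mm, angles in degrees, forces in N, time in s.
With the tool pointing down it reaches from about 275 to 725 mm from the base axis. Payload 5.6 kg.
Tool frame: the origin (TCP) lies between the finger pads; the fingertips stand 19 mm ahead of it and the grasp point (between the pads) is the TCP (bot.nose_length is the distance from the TCP to the fingertips, in mm); z points along the fingers, y is the line along which they close (so a half turn about z gives the same grasp; the last joint's range is limited). The gripper opens to 85 mm and grips with 20 to 120 N. Pads are 22 mm wide; open, the fingers measure 114 mm over their backs; the gripper's body (76 mm by 85 mm) begins 54 mm behind the grasp point. The pads swing forward as they close: fully open they stand 13 mm farther back than shut.
Start: joints at [89.931, 14.616, 6.199, 0, -81.583, -16.306], TCP at [155.031, 527.691, 250.283] pointing down, gripper open.
Joint ranges: [-168.99, 168.99], [-69.2, 112.95], [-62.41, 85.93], [-164.36, 98.24], [-168.68, -3.75], [-174.98, 174.98]. Speed limits (degrees/s): [147.25, 147.25, 180, 180, 180, 180].

## Interface

Orientations are given as a 3x3 rotation matrix whose columns are the frame's x, y, z axes.
In Python, from rig import status, snapshot, camera_params, order, bot gives the robot as it stands.
- The arm moves only by the shell command python3 -m crank 'ROWS'. ROWS is JSON, a list of rows, each an object of numbers: "hand": the finger opening in cm, from 0 to 8.54; "dx", "dy", "dz": the shift along the tool's x, y, z in cm; "rx", "ry", "rz": the turn, a rotation vector about the tool's x, y, z in rad. A call has exactly 5 rows; each row is the pose to reach, as a shift and turn from the pose commanded when the call began, along the tool's axes at that moment; what a row does not reach only later rows make up. A row lasts 1/12 s, in which the tool goes at most 41.7 mm and 7.16 degrees, less where a joint would pass 70% of its speed; a pose out of reach is approached as far as the arm can. A call with a gripper value outside its range is refused whole. The fingers move at their own pace and stop on an object; the grip force is fixed at half the most. Time passes only in rows, so rows that repeat a pose let the fingers close, or fill a call up. It gives the time, the measured TCP pose, the force, the opening and the grip force at its end, in the units of the state.
- status.state(): the state, without advancing time (a new reading comes with each control period).
- snapshot(name): name is "scene" or "side" or "wrist"; returns the picture (400x640x3 uint8, blue, green, red); there is no depth.
- camera_params(name): a dict with "mtx" (3x3 intrinsics, pixels), "R" (3x3) and "t" (3): a world point X has camera coordinates R X + t. Camera axes: x right, y down, z forward; pixel columns grow to the right and rows downward; lengths in mm; the calibration is good to about 2 mm. The wrist camera is an equidistant fisheye: a pixel r from the principal point sees the ray r / f radians off the axis. A picture is of the moment at which its call begins: read the wrist's pose just before it. camera_params takes no time and is no camera call; for the wrist camera it gives the pose at the moment of the call.
- order.sign_off(): hands the job in; it is judged then, once.
The state is a dict: "t": time; "qpos": joint angles; "joint_velocities": joint speeds; "effort": joint torques, N m; "eef_pos": TCP position; "orientation": TCP orientation; "ft_force": force on the tool from outside, world axes, zero at the start; "ft_torque": the same for the moment, N m; "grip_width": opening from 0.0 (shut) to 1.0 (fully open); "gripper_force": force on a finger pad.
Only numpy, scipy, OpenCV 4.12 (cv2) and the standard library are available. Lean on these libraries where they do the work, as an engineer would, in place of code of your own. Each camera call takes 0.05 s, during which the arm holds its last target. There are 200 camera calls.

## Task

A visitor needs the house key from the white key box. Slide the catch on top of the box along its track to the inlaid line, which frees the drawer, then pull the drawer out by its bar handle until its front face is level with the pointer on the base board, and keep it there: the drawer springs shut if let go, so finish while still holding it. Leave the picture frame, the vase and the glasses case where they stand.

Things in the scene. Friction and masses are not known exactly. Their poses are not given: they have to be found in the camera images.
- key_box: White key box, fixed. Origin on the table under it; x to its rear, y left along its front, z up; yaw varies +-0.35 rad. In its frame (mm): base board x -160..140, y -160..160, 12 thick, reaching out under the drawer; white box x -30..135, y -115..115, lid top z 87; on the lid an aluminium track along y, 140 x 36, centred at x 40, y 0, top z 93. The drawer comes out to -x.
- catch (a joint): Position of the catch along its track, 0 to 0.090 m, growing towards box +y. Starts between 0 and 0.045; stays where it is left (friction about 1.5 N). At 0.068 it is at the inlaid line and the drawer is free; over about 6 mm to either side a pin under it blocks the drawer. While the drawer is out the pin runs in a slot, so the catch cannot leave the line.
- catch_top (a point): Centre of the top of the catch's black upright grip, 127.5 mm above the table. The grip is 28 mm along box x, 18 mm along box y (the sliding direction) and stands 34 mm above the track; a thin pale stripe along box x marks the middle of its top.
- catch_line (a point): Point on the middle of the track (z 93 mm, box x 40, y 23 mm) at the inlaid line: a dark line 3 mm wide, along box x, on the lid at both sides of the track. The catch is at the line when its stripe is in line with it (same box y).
- drawer (a joint): How far the drawer is out, 0 (shut, at the start) to 0.090 m, towards the box's -x. A spring pulls it shut: about 6.5 N when shut, plus 0.8 N for each 10 mm (some 12 N at 70 mm).
- drawer_pull (a point): Middle of the drawer's brass bar handle: a bar along box y about 110 mm long and 11 mm thick, 35 mm in front of the drawer's face, 54 mm above the table, joined to the face at its ends. At box x -77, y 0 mm when shut. Can be pinched from above, one finger between bar and face (about 30 mm free), or hooked.
- drawer_edge (a point): Point on the drawer's front face at its left end (box x -42 mm when shut, y 107 mm, z 30 mm). The face is a white board 214 mm wide, 12 mm thick, z 16 to 78 mm.
- pointer: Pointer fixed on the base board beside the drawer's left end: a dark steel upright blade along box y, 4 mm thick, 44 mm long, 40 mm high, on an 18 mm wide foot. Origin under the blade's middle, on the board (box y 134 mm); axes parallel to the box's. Stands 35 to 72 mm in front of the shut drawer's face. The drawer is at the mark when its face has the same box x as this origin.
- pointer_tip (a point): Top corner of the pointer's blade nearest the drawer, at mid-thickness: 22 mm from the pointer's origin towards box -y and 40 mm above the board.
- frame: Bystander: standing photo frame of pale wood, 130 mm wide, 170 mm tall, on a 75 x 130 mm foot; left of the box. Origin under its middle.
- vase: Bystander: white ceramic vase, 115 mm tall, 72 mm across; right of the box. Origin under its middle.
- case: Bystander: black glasses case, 150 x 70 x 45 mm, lying in front of the frame, left of the drawer. Origin under its middle.

How it is judged:
By the outcome, as a careful person would: the job done as asked, in the order asked, and still so for the second after the job is handed in, while the arm keeps its last pose, push and grip.
It also fails if it takes over 40 s, if anything falls off the work surface, if the arm or the gripper's body presses on something with over 40 N, if the wrist force passes 120 N, or if a joint passes its speed limit or range.

## Working session

There is one attempt and no reset: what is moved stays moved. The work goes in short steps, Python scripts to look and compute and a shell command to move; the robot and the scene stay as the last step left them, time stands still between calls to the robot, and variables do not carry over. Pictures are saved under pics/ and viewed, at most 10 in all, crops included, and the job is handed in when it is done.

```bash
ls; mkdir -p pics
python3 - <<'E'
from rig import status, snapshot, camera_params, order, bot
import cv2,numpy as np
s=status.state();print(s['t'],s['eef_pos'],np.round(s['orientation'],3).tolist(),s['grip_width'])
for n in("scene","side","wrist"):
    p=camera_params(n);print(n,np.round(p['mtx'],1).tolist(),np.round(-np.array(p['R']).T@np.array(p['t'])))
    cv2.imwrite(f"pics/{n}0.png",snapshot(n))
a=[cv2.imread(f"pics/{n}0.png") for n in("scene","side")]
E
```

```text
pics
0.0 [154.85996489 527.27726426 249.36934203] [[0.959, -0.282, -0.0], [-0.282, -0.959, -0.002], [0.0, 0.002, -1.0]] 1.0031548753364137
scene [[401.7, 0.0, 314.9], [0.0, 401.7, 201.6], [0.0, 0.0, 1.0]] [1105.  532.  597.]
side [[474.0, 0.0, 314.0], [0.0, 474.0, 202.4], [0.0, 0.0, 1.0]] [ 377. -904.  682.]
wrist [[309.7, 0.0, 325.3], [0.0, 309.7, 199.7], [0.0, 0.0, 1.0]] [227. 506. 372.]
```

View pics/scene0.png

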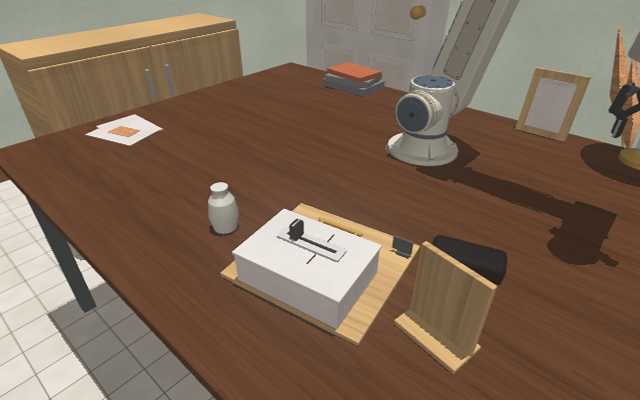

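View pics/wrist0.png

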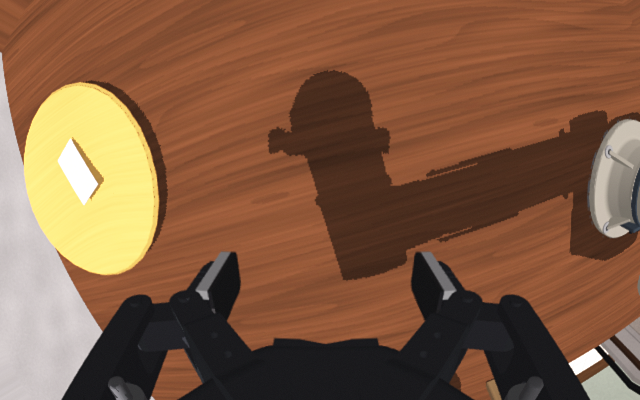

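View pics/side0.png

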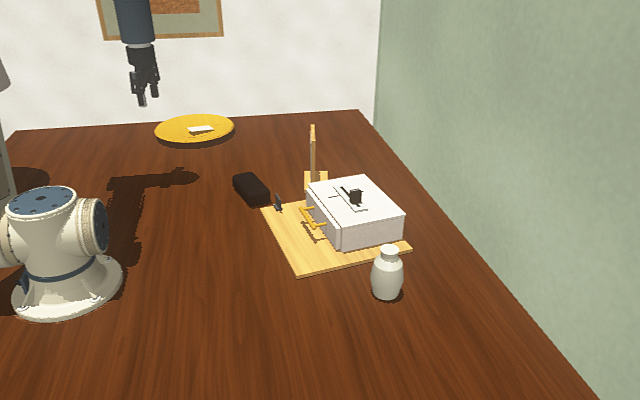

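The scene view shows the box from behind: lid about (308,252), catch (296,230), pointer (402,246), case (470,258), frame (450,300), vase (223,210). The side view shows handle (313,217), pointer (278,202) and catch (355,195). The wrist doesn't see the box yet.

```bash
cat > h.py <<'E'
import numpy as np,cv2
from rig import status, snapshot, camera_params, order, bot
def ray(p,uv):
    K=np.array(p['mtx']);R=np.array(p['R']);C=-R.T@np.array(p['t'])
    d=np.linalg.inv(K)@[uv[0],uv[1],1.]
    if p.get('fish'):
        x=d[:2];r=np.hypot(*x)
        d=np.r_[x/r*np.sin(r),np.cos(r)] if r>1e-9 else d
    return C,R.T@d
def onz(p,uv,z):
    C,d=ray(p,uv);return C+d*(z-C[2])/d[2]
def proj(p,X):
    c=np.array(p['R'])@np.asarray(X,float)+np.array(p['t']);K=np.array(p['mtx'])
    if p.get('fish'):
        r=np.hypot(c[0],c[1]);th=np.arctan2(r,c[2]);c=np.r_[c[:2]/r*th,1]
    c=K@(c/c[2]);return c[:2]
def P(n):
    p=dict(camera_params(n));p['fish']=n=='wrist';return p
E
python3 - <<'E'
from h import *
sc=P('scene');si=P('side')
for nm,p,pts in(("scene",sc,[(234,251),(288,213),(381,244),(325,290)]),("side",si,[(307,184),(362,176),(404,212),(341,223)])):
    print(nm,[np.round(onz(p,u,87)[:2]).tolist() for u in pts])
for nm,p,u,z in(("catch",sc,(296,221),127),("catch",si,(355,190),127),("ptr",si,(280,209),12),("pull",si,(313,217),54),("vase",si,(387,298),0),("case",si,(251,195),20),("case",sc,(470,265),20)):print(nm,onz(p,u,z)[:2].round())
for n,(x,y,w,h) in(("scene",(220,190,240,160)),("side",(220,110,200,180))):
    I=cv2.imread(f"pics/{n}0.png")[y:y+h,x:x+w];cv2.imwrite(f"pics/{n}c.png",cv2.resize(I,None,fx=3,fy=3,interpolation=2))
E
```

```text
scene [[779.0, 27.0], [623.0, 17.0], [576.0, 225.0], [739.0, 222.0]]
side [[573.0, 213.0], [732.0, 231.0], [779.0, 24.0], [617.0, 5.0]]
catch [669.  88.]
catch [670.  84.]
ptr [498. 221.]
pull [567.  96.]
vase [ 677. -172.]
case [425. 302.]
case [440. 360.]
```

View pics/scenec.png

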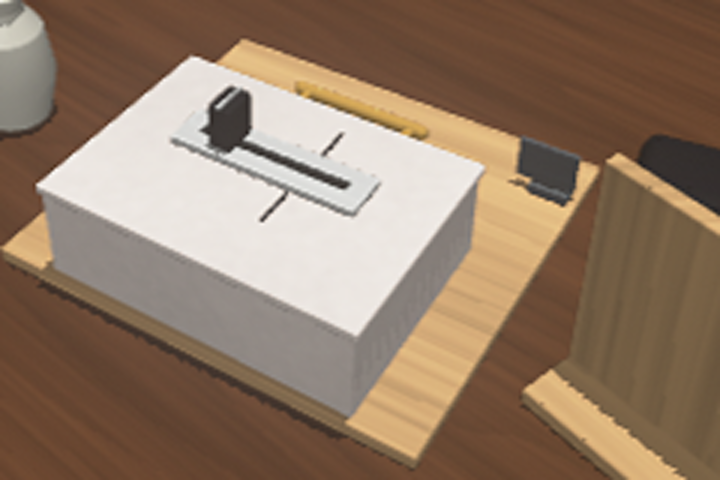

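View pics/sidec.png

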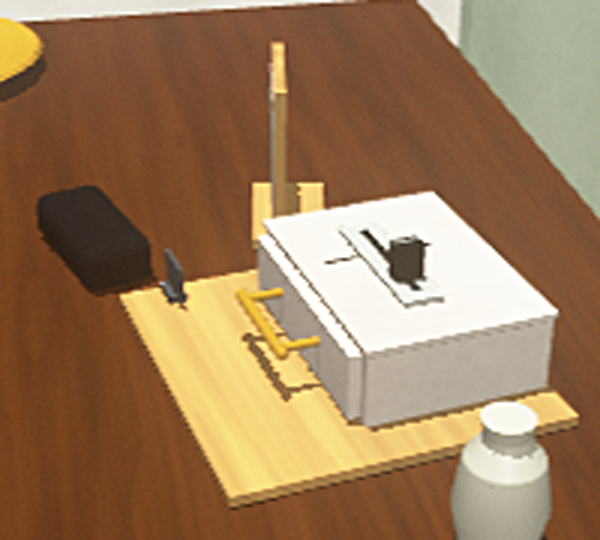

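The crops show lid corners at scene (233,253), (284,209), (381,247), (338,302) and side (308,183), (364,174), (406,216), (342,227). The catch is near the right end of the track, and the handle and pointer are in the clear.

```bash
cat >> h.py <<'E'
def fit2(B,W):
    B=np.array(B,float);W=np.array(W,float);b=B-B.mean(0);w=W-W.mean(0)
    a=np.arctan2((b[:,0]*w[:,1]-b[:,1]*w[:,0]).sum(),(b*w).sum());R=np.array([[np.cos(a),-np.sin(a)],[np.sin(a),np.cos(a)]])
    t=W.mean(0)-R@B.mean(0);return a,t,W-(B@R.T+t)
def totool(X,yaw=None,width=None):
    """shift in cm (tool axes) and rz to get TCP to X with tool-x at world yaw"""
    s=status.state();R=np.array(s['orientation']);d=R.T@(np.array(X)-s['eef_pos'])/10
    y=np.arctan2(R[1,0],R[0,0]);print('from',np.round(s['eef_pos'],1),'t',round(s['t'],2),'shift cm',d.round(2),'rz',None if yaw is None else round(-(yaw-y),3),'F',np.round(s['ft_force'],1),'w',round(s['grip_width']*85,1))
E
python3 - <<'E'
from h import *
sc=P('scene');si=P('side')
B=[(135,-115),(-30,-115),(-30,115),(135,115)]
W1=[onz(sc,u,87)[:2] for u in[(233.3,252.7),(284.3,209.3),(381.3,246.7),(338.3,302)]]
W2=[onz(si,u,87)[:2] for u in[(405.7,215.7),(342,227.3),(307.7,182.7),(364.3,174)]]
for W in(W1,W2):print(fit2(B,W))
a,t,r=fit2(B+B,W1+W2);print(a,t)
totool([650,100,250],a)
print(np.round(P('wrist')['R'],2).tolist())
E
```

```text
(np.float64(0.16426037633428212), array([630.08628758, 120.85342093]), array([[ 0.54403715,  0.76324821],
       [-0.67015322, -1.36198808],
       [ 0.21118296,  0.97177452],
       [-0.08506689, -0.37303466]]))
(np.float64(0.1468130929701112), array([625.37357286, 106.03917644]), array([[ 1.03975361, -4.9136705 ],
       [ 1.88519527, -1.75268114],
       [-2.62324996,  4.34659498],
       [-0.30169892,  2.31975665]]))
0.15545835811174039 [627.72731941 113.45005435]
from [154.9 527.4 249.6] t 0.15 shift cm [59.55 27.04  0.  ] rz -0.441 F [-0.2 -0.9  0.4] w 85.1
[[-0.28, -0.96, 0.0], [-0.92, 0.27, 0.29], [-0.28, 0.08, -0.96]]
```

```bash
python3 -m crank '[{"dx":3,"dy":1.7},{"dx":6,"dy":3.4},{"dx":9,"dy":5.2},{"dx":12,"dy":6.9},{"dx":15,"dy":8.6}]'
python3 -m crank '[{"dx":3,"dy":1.7},{"dx":6,"dy":3.4},{"dx":9,"dy":5.2},{"dx":12,"dy":6.9},{"dx":15,"dy":8.6}]'
python3 -m crank '[{"dx":3,"dy":1.7},{"dx":6,"dy":3.4},{"dx":9,"dy":5.2},{"dx":12,"dy":6.9},{"dx":15,"dy":8.6}]'
python3 -m crank '[{"dx":3,"dy":1.7,"rz":-0.11},{"dx":5,"dy":3,"rz":-0.22},{"dx":5.7,"dy":3.2,"rz":-0.33},{"dx":5.7,"dy":3.2,"rz":-0.44},{"dx":5.7,"dy":3.2,"rz":-0.44}]'
python3 - <<'E'
from h import *
totool([560,105,250],.16)
np.save('wp.npy',P('wrist'),allow_pickle=True);cv2.imwrite('pics/w1.png',snapshot('wrist'))
E
```

```text
from [154.9 527.4 249.6] t 0.15 shift cm [5.078e+01 2.910e+01 1.000e-02] rz -0.446 F [-0.2 -0.9  0.4] w 85.1validation failed for argument at $[0]...
validation failed for argument at $[0]...
validation failed for argument at $[0]...
validation failed for argument at $[0]...
```

View pics/w1.png

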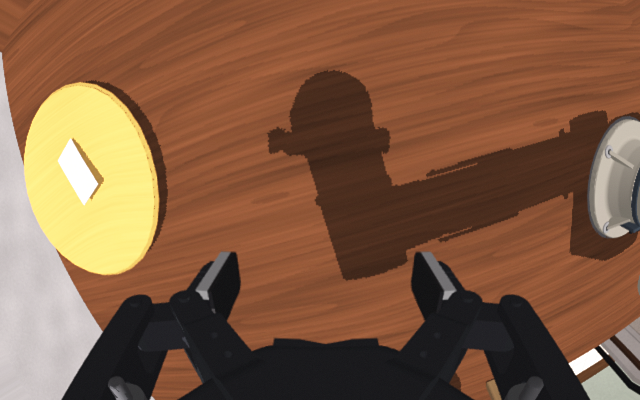

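The moves were refused, apparently because every field is required, so the view is unchanged. I'll retry with all the keys.

```bash
python3 -m crank '[{"hand":8.5,"dx":3,"dy":1.7,"dz":0,"rx":0,"ry":0,"rz":0},{"hand":8.5,"dx":6,"dy":3.4,"dz":0,"rx":0,"ry":0,"rz":0},{"hand":8.5,"dx":9,"dy":5.2,"dz":0,"rx":0,"ry":0,"rz":0},{"hand":8.5,"dx":12,"dy":6.9,"dz":0,"rx":0,"ry":0,"rz":0},{"hand":8.5,"dx":15,"dy":8.6,"dz":0,"rx":0,"ry":0,"rz":0}]'
```

```text
t: 0.62
eef_pos: [275.4, 401.5, 250.2]
orientation: [[0.96, -0.281, -0.0], [-0.281, -0.96, -0.0], [-0.0, 0.0, -1.0]]
ft_force: [0.3, 0.3, -0.5]
grip_width: 0.996
gripper_force: 0.0
```

```bash
python3 -m crank '[{"hand":8.5,"dx":3,"dy":1.7,"dz":0,"rx":0,"ry":0,"rz":0},{"hand":8.5,"dx":6,"dy":3.4,"dz":0,"rx":0,"ry":0,"rz":0},{"hand":8.5,"dx":9,"dy":5.2,"dz":0,"rx":0,"ry":0,"rz":0},{"hand":8.5,"dx":12,"dy":6.9,"dz":0,"rx":0,"ry":0,"rz":0},{"hand":8.5,"dx":15,"dy":8.6,"dz":0,"rx":0,"ry":0,"rz":0}]' | head -2
python3 -m crank '[{"hand":8.5,"dx":3,"dy":1.7,"dz":0,"rx":0,"ry":0,"rz":0},{"hand":8.5,"dx":6,"dy":3.4,"dz":0,"rx":0,"ry":0,"rz":0},{"hand":8.5,"dx":9,"dy":5.2,"dz":0,"rx":0,"ry":0,"rz":0},{"hand":8.5,"dx":12,"dy":6.9,"dz":0,"rx":0,"ry":0,"rz":0},{"hand":8.5,"dx":15,"dy":8.6,"dz":0,"rx":0,"ry":0,"rz":0}]' | head -2
python3 -m crank '[{"hand":8.5,"dx":3,"dy":1.7,"dz":0,"rx":0,"ry":0,"rz":-0.11},{"hand":8.5,"dx":5,"dy":3,"dz":0,"rx":0,"ry":0,"rz":-0.22},{"hand":8.5,"dx":5.7,"dy":3.2,"dz":0,"rx":0,"ry":0,"rz":-0.33},{"hand":8.5,"dx":5.7,"dy":3.2,"dz":0,"rx":0,"ry":0,"rz":-0.44},{"hand":8.5,"dx":5.7,"dy":3.2,"dz":0,"rx":0,"ry":0,"rz":-0.44}]' | head -2
python3 - <<'E'
from h import *
totool([560,105,250],.16)
np.save('wp.npy',P('wrist'),allow_pickle=True);cv2.imwrite('pics/w2.png',snapshot('wrist'))
E
```

```text
t: 1.03
eef_pos: [395.1, 276.6, 250.3]
t: 1.45
eef_pos: [514.9, 151.8, 250.2]
t: 1.87
eef_pos: [560.0, 105.8, 249.6]
from [560.  105.8 249.6] t 1.87 shift cm [-0.01  0.08 -0.04] rz -0.003 F [-0.5 -0.3  0. ] w 84.7
```

View pics/w2.png

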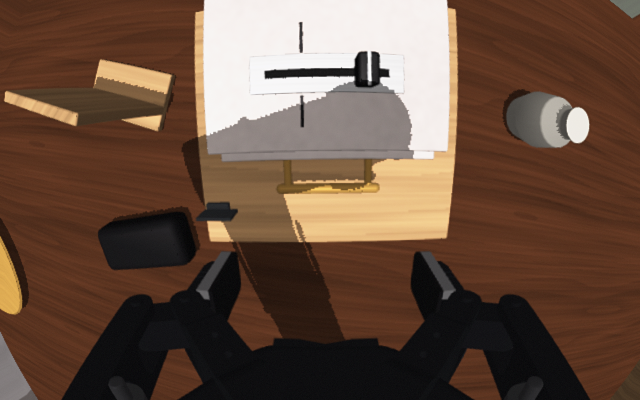

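The wrist view shows the stripe near (369,68), inlaid line segments at (301,22–50) and (302,96–126), the bar from (278,188) to (378,188), and the pointer blade near (217,209). The front corners of the board are at (210,241) and (448,241).

Run:
```python
from h import *
I=cv2.imread('pics/w2.png')
def up(x,y,w,h,f): return cv2.resize(I[y:y+h,x:x+w],None,fx=f,fy=f,interpolation=0)
a=up(185,190,66,50,6);b=up(340,40,66,50,6)
c=up(200,145,130,20,6);d=up(330,145,130,20,6)
M=np.full((600,800,3),255,np.uint8);M[:300,:396]=a;M[:300,400:796]=b;M[310:430,:780]=c;M[440:560,:780]=d
cv2.imwrite('pics/m1.png',M)
g=cv2.cvtColor(I,6).astype(int)
for y in(26,34,42,48,100,106,112,120):
    r=255-g[y,292:312];bg=np.median(r);w=np.clip(r-bg-20,0,None);print(y,(w*np.arange(292,312)).sum()/max(w.sum(),1))
for y in(54,60,66,72,78,82):print(y,g[y,354:384].tolist())
```

```text
26 300.4120267260579
34 300.67207207207207
42 300.5389755011136
48 300.5656028368794
100 301.41315789473686
106 301.59139784946234
112 301.82608695652175
120 301.8956834532374
54 [243, 245, 227, 114, 25, 22, 37, 48, 50, 50, 49, 47, 67, 159, 254, 251, 235, 142, 50, 40, 40, 39, 38, 26, 43, 157, 236, 241, 238, 233]
60 [162, 36, 4, 9, 16, 27, 37, 49, 55, 54, 51, 51, 50, 112, 244, 251, 227, 126, 49, 43, 45, 42, 42, 32, 30, 106, 210, 244, 242, 241]
66 [136, 26, 7, 10, 16, 25, 38, 53, 60, 57, 56, 53, 60, 149, 236, 251, 242, 118, 47, 43, 43, 43, 38, 32, 33, 114, 218, 246, 245, 244]
72 [18, 10, 8, 8, 18, 26, 38, 53, 61, 60, 59, 57, 66, 156, 236, 251, 253, 144, 59, 43, 41, 43, 39, 33, 25, 18, 27, 25, 26, 28]
78 [156, 56, 10, 7, 17, 24, 39, 46, 61, 64, 62, 57, 60, 133, 237, 251, 253, 181, 60, 39, 42, 39, 38, 33, 26, 77, 195, 244, 249, 249]
82 [70, 27, 8, 7, 7, 12, 13, 12, 12, 14, 14, 10, 13, 46, 128, 134, 113, 65, 17, 10, 12, 15, 23, 21, 21, 68, 163, 235, 244, 243]
```

View pics/m1.png

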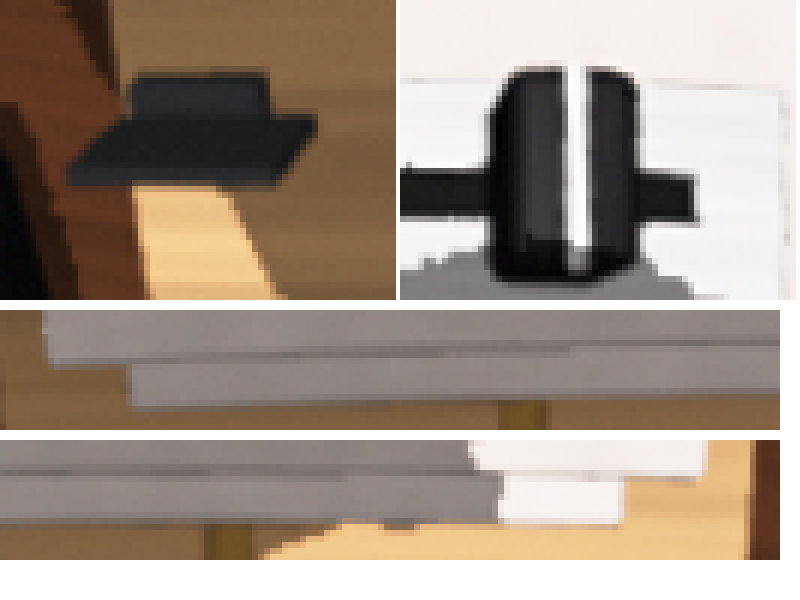

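The zoom shows the blade's top corner nearest the drawer at (230.8,220.3). The drawer face's top edge runs (221.5,160.8)–(433.2,158.3), the lid's front edge (207.5,153.5)–(447,150.8), and the stripe is at x≈369.3.

Run:
```python
from h import *
p=np.load('wp.npy',allow_pickle=True).item();p['fish']=True
W=lambda u,z:onz(p,u,z)[:2]
B=[(-30,115),(-30,-115),(-42,107),(-42,-107)];Q=[((207.5,153.5),87),((447,150.8),87),((221.5,160.8),78),((433.2,158.3),78)]
ws=[W(*q) for q in Q];a,t,r=fit2(B,ws);print(a,t,r.round(1).tolist())
R=np.array([[np.cos(a),-np.sin(a)],[np.sin(a),np.cos(a)]]);bx=lambda u,z:(R.T@(W(u,z)-t)).round(1)
print('line',bx((300.55,34),87),bx((301.6,110),87),'stripe',bx((369.4,54),127.5),bx((369.3,66),127.5),bx((369.6,78),127.5))
print('tip -x corner',bx((230.8,220.3),52),'other end',bx((195.8,220.3),52))
print('bar ends',bx((278,188),54),bx((378.5,187.5),54),'board',bx((210,241),12),bx((448,241),12))
np.savez('pose.npz',a=a,t=t)
```

```text
0.16919271195659485 [626.5271544  114.34174514] [[-1.6, 1.5], [-1.1, -2.0], [1.5, -0.9], [1.2, 1.4]]
line [77.4 23.1] [ 5.9 23.2] stripe [ 50.8 -33.3] [ 41.  -33.1] [ 31.4 -33.2]
tip -x corner [-113.8  111. ] other end [-114.   155.5]
bar ends [-76.2  53.3] [-77.  -54.6] board [-158.9  158.4] [-163.3 -162.4]
```

```bash
cat >> h.py <<'E'
def pose():
    d=np.load('pose.npz');a=float(d['a']);return a,d['t'],np.array([[np.cos(a),-np.sin(a)],[np.sin(a),np.cos(a)]])
def b2w(x,y,z):
    a,t,R=pose();return np.r_[R@[x,y]+t,z]
E
python3 - <<'E'
from h import *
a,_,_=pose()
totool(b2w(40,-33.2,180),a)
totool(b2w(40,-33.2,117),a)
E
```

```text
from [559.7 106.2 249.8] t 1.92 shift cm [10.79  3.46  6.98] rz -0.018 F [0.3 0.6 0.2] w 84.1
from [559.7 106.2 249.8] t 1.92 shift cm [10.8   3.46 13.28] rz -0.018 F [0.3 0.6 0.2] w 84.1
```

```bash
python3 -m crank '[{"hand":5,"dx":3,"dy":1,"dz":1,"rx":0,"ry":0,"rz":-0.01},{"hand":5,"dx":6,"dy":2,"dz":3,"rx":0,"ry":0,"rz":-0.01},{"hand":5,"dx":9,"dy":3,"dz":5,"rx":0,"ry":0,"rz":-0.01},{"hand":5,"dx":10.8,"dy":3.45,"dz":7,"rx":0,"ry":0,"rz":-0.01},{"hand":5,"dx":10.8,"dy":3.45,"dz":7,"rx":0,"ry":0,"rz":-0.01}]'
python3 - <<'E'
from h import *
a,_,_=pose()
totool(b2w(40,-33.2,117),a)
E
```

```text
t: 2.33
eef_pos: [671.6, 88.7, 173.0]
orientation: [[0.987, 0.159, -0.01], [0.159, -0.987, -0.002], [-0.01, 0.0, -1.0]]
ft_force: [-1.1, -1.1, -2.5]
grip_width: 0.586
gripper_force: 0.0
from [671.6  88.7 173. ] t 2.33 shift cm [0.05 0.03 5.6 ] rz -0.01 F [-1.1 -1.1 -2.5] w 49.8
```

```bash
python3 -m crank '[{"hand":5,"dx":0,"dy":0,"dz":2,"rx":0,"ry":0,"rz":-0.01},{"hand":5,"dx":0,"dy":0,"dz":4,"rx":0,"ry":0,"rz":-0.01},{"hand":5,"dx":0,"dy":0,"dz":5.5,"rx":0,"ry":0,"rz":-0.01},{"hand":5,"dx":0,"dy":0,"dz":6,"rx":0,"ry":0,"rz":-0.01},{"hand":5,"dx":0,"dy":0,"dz":6,"rx":0,"ry":0,"rz":-0.01}]'
python3 - <<'E'
from h import *
a,_,_=pose()
totool(b2w(40,-33.2,117),a)
E
```

```text
t: 2.75
eef_pos: [670.6, 89.3, 119.3]
orientation: [[0.985, 0.172, -0.002], [0.172, -0.985, -0.001], [-0.003, 0.0, -1.0]]
ft_force: [0.2, 0.5, -0.4]
grip_width: 0.589
gripper_force: 0.0
from [670.6  89.3 119.3] t 2.75 shift cm [0.07 0.11 0.23] rz 0.004 F [ 0.2  0.5 -0.4] w 50.1
```

```bash
python3 -m crank '[{"hand":3,"dx":0.05,"dy":0.1,"dz":0.1,"rx":0,"ry":0,"rz":0},{"hand":2,"dx":0.05,"dy":0.1,"dz":0.1,"rx":0,"ry":0,"rz":0},{"hand":1,"dx":0.05,"dy":0.1,"dz":0.1,"rx":0,"ry":0,"rz":0},{"hand":1,"dx":0.05,"dy":0.1,"dz":0.1,"rx":0,"ry":0,"rz":0},{"hand":1,"dx":0.05,"dy":0.1,"dz":0.1,"rx":0,"ry":0,"rz":0}]'
python3 - <<'E'
from h import *
a,t,R=pose();s=status.state();print(R.T@(s['eef_pos'][:2]-t))
E
```

```text
t: 3.17
eef_pos: [673.1, 88.4, 121.1]
orientation: [[0.985, 0.173, 0.003], [0.173, -0.985, 0.001], [0.003, -0.0, -1.0]]
ft_force: [-1.5, 1.7, 5.7]
grip_width: 0.199
gripper_force: 59.5
[ 41.50258538 -33.44577481]
```

```bash
python3 -m crank '[{"hand":1,"dx":0,"dy":-1.1,"dz":0,"rx":0,"ry":0,"rz":0},{"hand":1,"dx":0,"dy":-2.2,"dz":0,"rx":0,"ry":0,"rz":0},{"hand":1,"dx":0,"dy":-3.4,"dz":0,"rx":0,"ry":0,"rz":0},{"hand":1,"dx":0,"dy":-4.5,"dz":0,"rx":0,"ry":0,"rz":0},{"hand":1,"dx":0,"dy":-5.6,"dz":0,"rx":0,"ry":0,"rz":0}]'
python3 -m crank '[{"hand":1,"dx":0,"dy":0,"dz":0,"rx":0,"ry":0,"rz":0},{"hand":1,"dx":0,"dy":0,"dz":0,"rx":0,"ry":0,"rz":0},{"hand":1,"dx":0,"dy":0,"dz":0,"rx":0,"ry":0,"rz":0},{"hand":1,"dx":0,"dy":0,"dz":0,"rx":0,"ry":0,"rz":0},{"hand":1,"dx":0,"dy":0,"dz":0,"rx":0,"ry":0,"rz":0}]'
python3 - <<'E'
from h import *
a,t,R=pose();s=status.state();print(R.T@(s['eef_pos'][:2]-t))
E
```

```text
t: 3.58
eef_pos: [663.6, 143.5, 121.1]
orientation: [[0.985, 0.173, 0.003], [0.173, -0.985, -0.0], [0.003, 0.001, -1.0]]
ft_force: [0.9, -2.2, 5.4]
grip_width: 0.196
gripper_force: 59.7
t: 4.0
eef_pos: [663.5, 144.2, 121.0]
orientation: [[0.985, 0.174, 0.003], [0.174, -0.985, 0.001], [0.003, -0.001, -1.0]]
ft_force: [0.3, 0.1, 6.9]
grip_width: 0.199
gripper_force: 59.8
[41.45728406 23.21439541]
```

```bash
python3 -m crank '[{"hand":4,"dx":0,"dy":0,"dz":0,"rx":0,"ry":0,"rz":0},{"hand":4.5,"dx":0,"dy":0,"dz":0,"rx":0,"ry":0,"rz":0},{"hand":5,"dx":0,"dy":0,"dz":0,"rx":0,"ry":0,"rz":0},{"hand":5,"dx":0,"dy":0,"dz":-1,"rx":0,"ry":0,"rz":0},{"hand":5,"dx":0,"dy":0,"dz":-3.5,"rx":0,"ry":0,"rz":0}]' | head -2
python3 -m crank '[{"hand":5,"dx":-2,"dy":0,"dz":-3,"rx":0,"ry":0,"rz":0},{"hand":5,"dx":-5,"dy":0,"dz":-5,"rx":0,"ry":0,"rz":0},{"hand":5,"dx":-8,"dy":0,"dz":-7,"rx":0,"ry":0,"rz":0},{"hand":5,"dx":-10,"dy":1,"dz":-8,"rx":0,"ry":0,"rz":0},{"hand":5,"dx":-10,"dy":1,"dz":-8,"rx":0,"ry":0,"rz":0}]'
python3 - <<'E'
from h import *
totool(b2w(-77,0,180),None)
np.save('wp2.npy',P('wrist'),allow_pickle=True);I=snapshot('wrist');cv2.imwrite('pics/w3.png',I)
p=np.load('wp2.npy',allow_pickle=True).item()
a,t,R=pose();B=lambda u,z:(R.T@(onz(p,u,z)[:2]-t)).round(1)
g=cv2.cvtColor(I,6).astype(float)
u,v=proj(p,b2w(40,23,127.5));print('stripe exp',u,v)
for z,x in((87,75),(87,65),(127.5,36),(127.5,40),(127.5,44),(87,15),(87,7)):
    u,v=proj(p,b2w(x,23,z));y=int(round(v));x0=int(u)-10;r=g[y,x0:x0+21]
    r=r if z>100 else 255-r
    w=np.clip(r-np.median(r)-(30),0,None);print(z,x,(u-(x0+(w*np.arange(21)).sum()/max(w.sum(),1))).round(2),B((x0+(w*np.arange(21)).sum()/max(w.sum(),1),y),z))
cv2.imwrite('pics/m2.png',I)
E
```

```text
t: 4.42
eef_pos: [660.5, 142.8, 150.7]
t: 4.83
eef_pos: [564.7, 114.9, 239.7]
orientation: [[0.985, 0.174, 0.007], [0.174, -0.985, 0.002], [0.007, -0.001, -1.0]]
ft_force: [0.4, 0.2, -0.2]
grip_width: 0.586
gripper_force: 0.0
from [564.7 114.9 239.7] t 4.83 shift cm [-1.66  1.09  5.96] rz None F [ 0.4  0.2 -0.2] w 49.8
stripe exp 309.63535593239936 74.6238154688655
87 75 0.24 [74.6 23.2]
87 65 0.49 [65.3 23.4]
127.5 36 -0.02 [35.9 23. ]
127.5 40 0.01 [39.7 23. ]
127.5 44 0.12 [44.3 23.1]
87 15 0.17 [14.7 23.1]
87 7 0.34 [ 6.7 23.3]
```

View pics/m2.png

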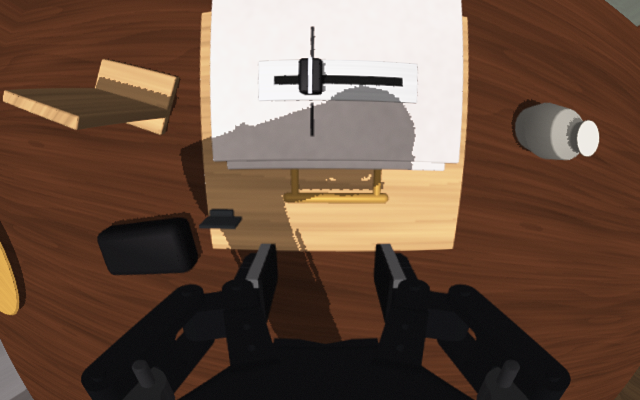

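The picture shows the catch stripe at (311,75), in line with the inlaid segments at (312,40) and (312,118); it measures within 0.3 mm. Next is the handle.

Run:
```python
from h import *
a,_,_=pose();print(np.round(status.state()['qpos'],1))
totool(b2w(-77,0,180),a+np.pi/2)
```

```text
[ 27.1  17.7   8.6   0.  -80.6  72.9]
from [565.5 115.5 237.8] t 4.88 shift cm [-1.74  1.14  5.77] rz -1.566 F [-0.4 -0.6 -0.5] w 49.8
```

```bash
python3 -m crank '[{"hand":2.6,"dx":-0.5,"dy":0.3,"dz":0,"rx":0,"ry":0,"rz":-0.12},{"hand":2.6,"dx":-1,"dy":0.6,"dz":0,"rx":0,"ry":0,"rz":-0.24},{"hand":2.6,"dx":-1.7,"dy":1.1,"dz":0,"rx":0,"ry":0,"rz":-0.36},{"hand":2.6,"dx":-1.7,"dy":1.1,"dz":0,"rx":0,"ry":0,"rz":-0.48},{"hand":2.6,"dx":-1.7,"dy":1.1,"dz":0,"rx":0,"ry":0,"rz":-0.6}]' | head -2
python3 -m crank '[{"hand":2.6,"dx":0,"dy":0,"dz":0,"rx":0,"ry":0,"rz":-0.12},{"hand":2.6,"dx":0,"dy":0,"dz":0,"rx":0,"ry":0,"rz":-0.24},{"hand":2.6,"dx":0,"dy":0,"dz":0,"rx":0,"ry":0,"rz":-0.36},{"hand":2.6,"dx":0,"dy":0,"dz":0,"rx":0,"ry":0,"rz":-0.48},{"hand":2.6,"dx":0,"dy":0,"dz":0,"rx":0,"ry":0,"rz":-0.6}]' | head -2
python3 -m crank '[{"hand":2.6,"dx":0,"dy":0,"dz":1,"rx":0,"ry":0,"rz":-0.12},{"hand":2.6,"dx":0,"dy":0,"dz":2,"rx":0,"ry":0,"rz":-0.24},{"hand":2.6,"dx":0,"dy":0,"dz":4,"rx":0,"ry":0,"rz":-0.366},{"hand":2.6,"dx":0,"dy":0,"dz":5.5,"rx":0,"ry":0,"rz":-0.366},{"hand":2.6,"dx":0,"dy":0,"dz":5.5,"rx":0,"ry":0,"rz":-0.366}]'
python3 - <<'E'
from h import *
a,_,_=pose();print(np.round(status.state()['qpos'],1))
totool(b2w(-77,0,60),a+np.pi/2)
E
```

```text
t: 5.3
eef_pos: [551.2, 102.2, 233.9]
t: 5.72
eef_pos: [551.4, 102.4, 233.6]
t: 6.13
eef_pos: [549.4, 102.0, 175.2]
orientation: [[-0.168, 0.986, -0.007], [0.986, 0.168, -0.002], [-0.001, -0.008, -1.0]]
ft_force: [-0.1, -1.1, -0.8]
grip_width: 0.305
gripper_force: 0.0
[ 2.650e+01  1.780e+01 -4.000e-01 -1.000e-01 -7.220e+01  1.632e+02]
from [549.4 102.  175.2] t 6.13 shift cm [-0.08  0.19 11.52] rz -0.0 F [-0.1 -1.1 -0.8] w 25.9
```

```bash
python3 -m crank '[{"hand":2.6,"dx":-0.1,"dy":0.15,"dz":2,"rx":0,"ry":0,"rz":0},{"hand":2.6,"dx":-0.1,"dy":0.15,"dz":4,"rx":0,"ry":0,"rz":0},{"hand":2.6,"dx":-0.1,"dy":0.15,"dz":6,"rx":0,"ry":0,"rz":0},{"hand":2.6,"dx":-0.1,"dy":0.15,"dz":7.5,"rx":0,"ry":0,"rz":0},{"hand":2.6,"dx":-0.1,"dy":0.15,"dz":7.5,"rx":0,"ry":0,"rz":0}]'
python3 - <<'E'
from h import *
a,_,_=pose()
totool(b2w(-77,0,60),a+np.pi/2)
p=P('wrist');np.save('wp3.npy',p,allow_pickle=True);cv2.imwrite('pics/w4.png',snapshot('wrist'))
E
```

```text
t: 6.55
eef_pos: [551.3, 101.2, 101.4]
orientation: [[-0.167, 0.986, -0.006], [0.986, 0.167, -0.002], [-0.001, -0.006, -1.0]]
ft_force: [-0.9, -0.7, -0.4]
grip_width: 0.306
gripper_force: 0.0
from [551.3 101.2 101.4] t 6.55 shift cm [ 0.04 -0.04  4.14] rz -0.001 F [-0.9 -0.7 -0.4] w 26.0
```

```bash
python3 -m crank '[{"hand":2.6,"dx":0,"dy":0,"dz":0.8,"rx":0,"ry":0,"rz":0},{"hand":2.6,"dx":0,"dy":0,"dz":1.6,"rx":0,"ry":0,"rz":0},{"hand":2.6,"dx":0,"dy":0,"dz":2,"rx":0,"ry":0,"rz":0},{"hand":2.6,"dx":0,"dy":0,"dz":2.2,"rx":0,"ry":0,"rz":0},{"hand":2.6,"dx":0,"dy":0,"dz":2.2,"rx":0,"ry":0,"rz":0}]' | grep -v orien
python3 -m crank '[{"hand":2.6,"dx":0,"dy":0,"dz":0.5,"rx":0,"ry":0,"rz":0},{"hand":2.6,"dx":0,"dy":0,"dz":1,"rx":0,"ry":0,"rz":0},{"hand":2.6,"dx":0,"dy":0,"dz":1.5,"rx":0,"ry":0,"rz":0},{"hand":2.6,"dx":0,"dy":0,"dz":1.9,"rx":0,"ry":0,"rz":0},{"hand":2.6,"dx":0,"dy":0,"dz":1.9,"rx":0,"ry":0,"rz":0}]'| grep -v orien
python3 -m crank '[{"hand":2,"dx":0,"dy":0,"dz":0,"rx":0,"ry":0,"rz":0},{"hand":1,"dx":0,"dy":0,"dz":0,"rx":0,"ry":0,"rz":0},{"hand":0.3,"dx":0,"dy":0,"dz":0,"rx":0,"ry":0,"rz":0},{"hand":0.3,"dx":0,"dy":0,"dz":0,"rx":0,"ry":0,"rz":0},{"hand":0.3,"dx":0,"dy":0,"dz":0,"rx":0,"ry":0,"rz":0}]'
```

```text
t: 7.02
eef_pos: [552.6, 101.5, 82.0]
ft_force: [0.1, -0.1, -0.4]
grip_width: 0.303
gripper_force: 0.0
t: 7.43
eef_pos: [552.1, 101.3, 62.1]
ft_force: [-0.2, -0.3, 0.7]
grip_width: 0.307
gripper_force: 0.0
t: 7.85
eef_pos: [550.9, 101.1, 63.2]
orientation: [[-0.168, 0.986, -0.004], [0.986, 0.168, -0.001], [-0.0, -0.004, -1.0]]
ft_force: [-5.7, -0.6, 3.1]
grip_width: 0.101
gripper_force: 58.6
```

```bash
python3 -m crank '[{"hand":0.3,"dx":0,"dy":-0.4,"dz":0,"rx":0,"ry":0,"rz":0},{"hand":0.3,"dx":0,"dy":-1,"dz":0,"rx":0,"ry":0,"rz":0},{"hand":0.3,"dx":0,"dy":-1.6,"dz":0,"rx":0,"ry":0,"rz":0},{"hand":0.3,"dx":0,"dy":-2.2,"dz":0,"rx":0,"ry":0,"rz":0},{"hand":0.3,"dx":0,"dy":-3,"dz":0,"rx":0,"ry":0,"rz":0}]'
python3 -m crank '[{"hand":0.3,"dx":0,"dy":-0.8,"dz":0,"rx":0,"ry":0,"rz":0},{"hand":0.3,"dx":0,"dy":-1.6,"dz":0,"rx":0,"ry":0,"rz":0},{"hand":0.3,"dx":0,"dy":-2.4,"dz":0,"rx":0,"ry":0,"rz":0},{"hand":0.3,"dx":0,"dy":-3,"dz":0,"rx":0,"ry":0,"rz":0},{"hand":0.3,"dx":0,"dy":-3.4,"dz":0,"rx":0,"ry":0,"rz":0}]'
python3 - <<'E'
from h import *
a,t,R=pose();s=status.state();print(R.T@(s['eef_pos'][:2]-t))
p=P('wrist');np.save('wp4.npy',p,allow_pickle=True);I=snapshot('wrist');cv2.imwrite('pics/w5.png',I);cv2.imwrite('pics/s5.png',snapshot('scene'));cv2.imwrite('pics/i5.png',snapshot('side'))
for q in((-106,107,78),(-106,60,78),(-110,112,52),(-114,112,52),(-114,156,52)):print(q,proj(p,b2w(*q)).round(1))
E
```

```text
t: 8.27
eef_pos: [525.6, 96.8, 63.3]
orientation: [[-0.169, 0.986, 0.005], [0.986, 0.169, 0.001], [-0.0, 0.005, -1.0]]
ft_force: [10.8, -1.9, -11.2]
grip_width: 0.098
gripper_force: 58.5
t: 8.68
eef_pos: [492.0, 91.1, 63.3]
orientation: [[-0.169, 0.986, 0.006], [0.986, 0.169, 0.001], [0.0, 0.006, -1.0]]
ft_force: [12.7, -1.6, -14.7]
grip_width: 0.097
gripper_force: 58.3
[-136.48627107   -0.29539766]
(-106, 107, 78) [412.1  21.2]
(-106, 60, 78) [410.2 149.4]
(-110, 112, 52) [386.7  24.9]
(-114, 112, 52) [377.6  24.3]
(-114, 156, 52) [375.1 -59.8]
```

Run:
```python
from h import *
p=np.load('wp4.npy',allow_pickle=True).item()
W=cv2.imread('pics/w5.png');S=cv2.imread('pics/i5.png')
M=np.zeros((600,800,3),np.uint8)
M[:,:500]=cv2.resize(W[0:120,350:450],None,fx=5,fy=5,interpolation=0)
M[:450,505:795]=cv2.resize(S[165:255,255:313],None,fx=5,fy=5,interpolation=0)
cv2.imwrite('pics/m3.png',M)
g=cv2.cvtColor(W,6)
for y in range(5,80,10):print(y,g[y,366:430:2].tolist())
```

```text
5 [31, 25, 25, 24, 26, 44, 46, 45, 45, 63, 217, 215, 215, 215, 215, 212, 214, 216, 215, 211, 210, 209, 210, 210, 210, 211, 213, 215, 213, 211, 206, 203]
15 [29, 24, 23, 26, 25, 41, 48, 45, 45, 46, 217, 215, 215, 215, 215, 214, 214, 215, 216, 212, 211, 211, 210, 212, 212, 210, 211, 215, 212, 210, 206, 203]
25 [59, 24, 25, 24, 26, 27, 30, 28, 28, 61, 117, 215, 214, 216, 215, 214, 213, 217, 216, 213, 211, 210, 211, 211, 211, 210, 211, 214, 214, 205, 207, 215]
35 [58, 23, 24, 23, 24, 44, 109, 116, 116, 114, 114, 115, 216, 216, 216, 214, 214, 215, 217, 213, 211, 213, 206, 118, 79, 79, 80, 79, 81, 107, 130, 241]
45 [106, 105, 104, 102, 103, 108, 112, 114, 116, 115, 114, 113, 114, 176, 215, 215, 206, 98, 75, 79, 78, 78, 76, 78, 79, 80, 81, 82, 78, 105, 128, 138]
55 [106, 105, 103, 103, 103, 107, 111, 114, 116, 114, 113, 113, 86, 76, 77, 78, 76, 78, 77, 80, 80, 79, 78, 79, 78, 77, 78, 79, 80, 104, 126, 139]
65 [108, 105, 104, 102, 105, 109, 112, 114, 116, 114, 113, 113, 88, 79, 77, 77, 77, 79, 79, 78, 77, 79, 77, 81, 80, 79, 79, 80, 80, 105, 126, 140]
75 [106, 105, 105, 103, 105, 109, 113, 115, 116, 113, 114, 113, 88, 76, 80, 79, 78, 78, 78, 79, 78, 79, 80, 79, 79, 79, 81, 81, 82, 106, 128, 139]
```

View pics/m3.png

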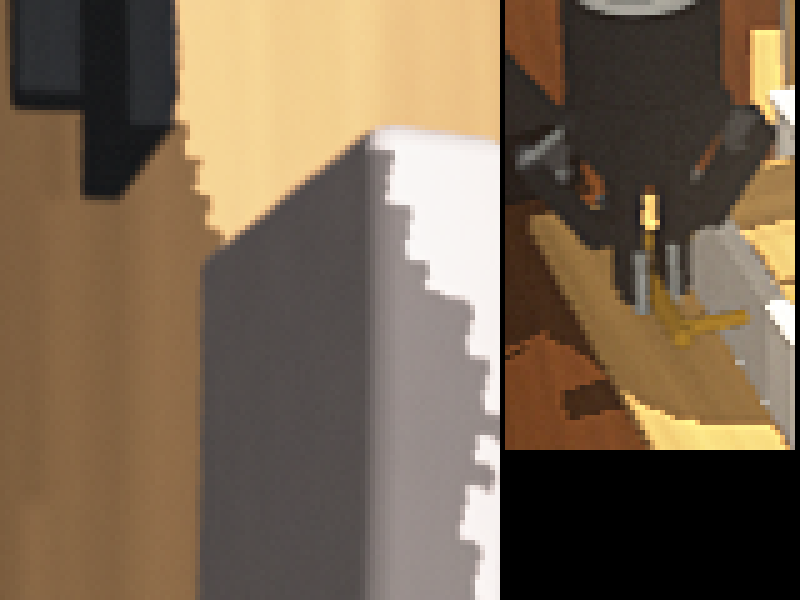

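The wrist crop shows the drawer face's top-left corner at (424,26). The blade's top end spans cols 375.5–385 at row 24.

```bash
cat > meas.py <<'E'
from h import *
import sys
def meas(I,p,xf,yf=75):
    a,t,R=pose();B=lambda u,z:R.T@(onz(p,u,z)[:2]-t)
    g=cv2.cvtColor(I,6).astype(float)
    # face top edge: dark face -> lighter top, halfway crossing near expected column
    o=[]
    for y in (64,68,72,76,80):
        u=proj(p,b2w(xf,y,78));r=int(u[1]);c0=int(u[0])-14
        seg=g[r,c0:c0+30];k=np.argmax(np.diff(cv2.GaussianBlur(seg[None],(3,1),0)[0]));o.append(B((c0+k+.5,r),78)[0])
    u=proj(p,b2w(-112.5,118,52));q=[]
    for dr in(-3,0,3):
        r=int(u[1])+dr;seg=g[r,int(u[0])-12:int(u[0])+12];d=np.diff(seg);j=np.argmax(d);k=np.argmax(d[:j-3])
        q.append([B((int(u[0])-12+i+.5,r),52)[0] for i in(k,j)])
    print('face x',np.round(o,1),'blade x edges',np.round(q,1).tolist())
E
python3 - <<'E'
from meas import *
p=np.load('wp4.npy',allow_pickle=True).item();I=cv2.imread('pics/w5.png')
a,t,R=pose();B=lambda u,z:(R.T@(onz(p,u,z)[:2]-t)).round(1)
print(B((424,26.5),78),B((424,60),78),B((390.3,52),16),B((390.3,80),16),'blade',B((375.5,24),52),B((385,24),52))
meas(I,p,-101.5)
E
```

```text
[-101.6  105.5] [-101.7   92.7] [-100.8  106.4] [-100.7   90.4] blade [-114.9  112.1] [-110.7  112.4]
face x [-101.9 -101.7 -101.9 -101.7 -101.8] blade x edges [[-114.8, -110.4], [-114.8, -110.9], [-114.9, -110.4]]
```

```bash
python3 -m crank '[{"hand":0.3,"dx":0,"dy":-0.3,"dz":0,"rx":0,"ry":0,"rz":0},{"hand":0.3,"dx":0,"dy":-0.6,"dz":0,"rx":0,"ry":0,"rz":0},{"hand":0.3,"dx":0,"dy":-0.9,"dz":0,"rx":0,"ry":0,"rz":0},{"hand":0.3,"dx":0,"dy":-1.07,"dz":0,"rx":0,"ry":0,"rz":0},{"hand":0.3,"dx":0,"dy":-1.07,"dz":0,"rx":0,"ry":0,"rz":0}]'
python3 - <<'E'
from meas import *
a,t,R=pose();s=status.state();print(R.T@(s['eef_pos'][:2]-t))
p=P('wrist');I=snapshot('wrist');cv2.imwrite('pics/w6.png',I);np.save('wp6.npy',p,allow_pickle=True)
meas(I,p,-112.4)
g=cv2.cvtColor(I,6);B=lambda u,z:(R.T@(onz(p,u,z)[:2]-t)).round(1)
u=proj(p,b2w(-112.4,85,16));r=int(u[1]);c=int(u[0]);print(u.round(1),g[r,c-12:c+12].tolist(),B((c,r),16))
E
```

```text
t: 9.25
eef_pos: [481.8, 89.3, 63.3]
orientation: [[-0.169, 0.986, 0.006], [0.986, 0.169, 0.001], [-0.0, 0.006, -1.0]]
ft_force: [11.2, -3.2, -12.8]
grip_width: 0.099
gripper_force: 58.6
[-146.87008004   -0.31012634]
face x [-112.3 -112.1 -112.3 -112.1 -112.2] blade x edges [[-115.0, -111.3], [-114.5, -110.9], [-115.0, -110.9]]
[387.9  89.5] [100, 101, 103, 105, 107, 109, 108, 109, 110, 107, 107, 105, 105, 104, 101, 80, 76, 75, 76, 77, 77, 76, 76, 77] [-112.9   85.3]
```

```bash
python3 -m crank '[{"hand":0.3,"dx":0,"dy":-0.07,"dz":0,"rx":0,"ry":0,"rz":0},{"hand":0.3,"dx":0,"dy":-0.07,"dz":0,"rx":0,"ry":0,"rz":0},{"hand":0.3,"dx":0,"dy":-0.07,"dz":0,"rx":0,"ry":0,"rz":0},{"hand":0.3,"dx":0,"dy":-0.07,"dz":0,"rx":0,"ry":0,"rz":0},{"hand":0.3,"dx":0,"dy":-0.07,"dz":0,"rx":0,"ry":0,"rz":0}]'
python3 - <<'E'
from meas import *
a,t,R=pose();s=status.state();print(R.T@(s['eef_pos'][:2]-t))
p=P('wrist');I=snapshot('wrist');meas(I,p,-112.9)
g=cv2.cvtColor(I,6).astype(float);B=lambda u,z:(R.T@(onz(p,u,z)[:2]-t)).round(1)
u=proj(p,b2w(-112.4,85,16));r=int(u[1]);c=int(u[0])-12;k=np.argmin(np.diff(g[r,c:c+24]));print('bottom',B((c+k+.5,r),16))
E
```

```text
t: 9.72
eef_pos: [481.4, 89.3, 63.3]
orientation: [[-0.169, 0.986, 0.006], [0.986, 0.169, 0.001], [-0.0, 0.006, -1.0]]
ft_force: [13.0, -2.7, -14.5]
grip_width: 0.097
gripper_force: 58.5
[-147.23285522   -0.28274037]
face x [-112.7 -112.5 -112.7 -112.4 -112.5] blade x edges [[-114.9, -111.2], [-114.9, -111.3], [-115.0, -111.3]]
bottom [-111.9   85.3]
```

```bash
python3 -m crank '[{"hand":0.3,"dx":0,"dy":-0.05,"dz":0,"rx":0,"ry":0,"rz":0},{"hand":0.3,"dx":0,"dy":-0.05,"dz":0,"rx":0,"ry":0,"rz":0},{"hand":0.3,"dx":0,"dy":-0.05,"dz":0,"rx":0,"ry":0,"rz":0},{"hand":0.3,"dx":0,"dy":-0.05,"dz":0,"rx":0,"ry":0,"rz":0},{"hand":0.3,"dx":0,"dy":-0.05,"dz":0,"rx":0,"ry":0,"rz":0}]' | head -2
python3 - <<'E'
from meas import *
p=P('wrist');I=snapshot('wrist');meas(I,p,-113.2)
s=status.state();print(s['eef_pos'],s['gripper_force'],s['ft_force'])
print(order.sign_off())
E
```

```text
t: 10.18
eef_pos: [481.0, 89.2, 63.3]
face x [-112.7 -112.9 -113.1 -112.8 -112.9] blade x edges [[-114.8, -111.2], [-114.9, -111.2], [-114.9, -111.2]]
[481.03279094  89.18533798  63.27651255] 58.481565713882446 [ 12.55098878  -3.26401524 -14.9105894 ]
the job is handed in; nothing more can be done
None
```

I handed the job in with the catch at the inlaid line (within about 0.3 mm) and the gripper still holding the drawer, its face within about 0.5 mm of the pointer by my camera measurements; the frame, vase and glasses case were left alone.

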